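Switch test of a pinball rollover lane

ROBOT

A 6-joint arm with a two-finger parallel gripper is mounted at the origin on the work surface. World frame = base frame: x ahead of the robot, y to its left, z up, the work surface at z = 0. Lengths are in mm, angles in rad, forces in N, time in s.
With the tool pointing down it reaches from about 350 to 775 mm from the base axis. Payload 7.3 kg.
Tool frame: the origin (TCP) lies midway between the tips of the shut fingers; the grasp point (between the pads) lies bot.tcp_to_grasp behind it (bot.tcp_to_grasp is the distance from the TCP to the grasp point, in mm); z points along the fingers, y is the direction in which the jaws open and shut (so a half turn about z gives the same grasp; the last joint's range is limited). The gripper opens to 92 mm and grips with 3 to 60 N. Pads are 19 mm wide; open, the fingers measure 130 mm over their backs; the gripper's body (75 mm by 190 mm) begins 47 mm behind the grasp point.
Start: joints at [-1.297, 0.342, 1.524, -0, 1.275, -0.146], TCP at [214.003, -479.427, 203.141] pointing down, gripper open.
Joint ranges: [-2.53, 2.53], [-0.77, 2.02], [0.04, 2.7], [-1, 4.14], [0.28, 2.66], [-3.11, 3.11]. Speed limits (rad/s): [2.57, 2.57, 3.14, 3.14, 3.14, 3.14].

INTERFACE

Orientations are given as [roll, pitch, yaw] about the fixed x, y, z axes, in that order (R = Rz(yaw) Ry(pitch) Rx(roll)).
In Python, from plant import bot gives the robot as it stands.
- The arm moves only by the shell command python3 -m inch 'ROWS'. ROWS is JSON, one flat list of numbers, 7 for each row, row after row: the shift along the world's x, y, z in cm, then the turn, a rotation vector about the world's x, y, z in degrees, then the gripper command: -1 is shut, 1 is fully open, values between are in proportion. In form: [tx, ty, tz, ax, ay, az, fingers, tx, ty, tz, ax, ay, az, fingers, ...]. A call has exactly 5 rows; each row is the pose to reach, as a shift and turn from the pose measured when the call began; what a row does not reach only later rows make up. A row lasts 1/10 s, in which the tool goes at most 50 mm and 8.59 degrees, less where a joint would pass 70% of its speed; a pose out of reach is approached as far as the arm can. A call with a gripper value outside its range is refused whole. The fingers move at their own pace and stop on an object; the grip force is fixed at half the most. Time passes only in rows, so rows that repeat a pose let the fingers close, or fill a call up. It gives the time, the measured TCP pose, the force and the opening at its end, in the units of the state.
- bot.get_obs(): the state, without advancing time (a new reading comes with each control period).
- bot.capture(name): name is "side" or "top"; returns the picture (420x560x3 uint8, red, green, blue); there is no depth.
- bot.calibration(name): a dict with "fx", "fy", "cx", "cy" (pixels), "cam_to_world" (4x4, takes a point from camera to world coordinates). Camera axes: x right, y down, z forward; pixel columns grow to the right and rows downward; lengths in mm; the calibration is good to about 2 mm. A picture is of the moment at which its call begins. calibration takes no time and is no camera call.
- bot.close_job(): hands the job in, once; it reports no verdict.
The state is a dict: "time": time; "joint_positions": joint angles; "dq": joint speeds; "tau": joint torques, N m; "tool_pos": TCP position; "tcp_rot": TCP orientation; "contact_force": force on the tool from outside, world axes, zero at the start; "moment": the same for the moment, N m; "grip_width": finger opening in mm.
Only numpy, scipy, OpenCV 4.12 (cv2) and the standard library are available. Lean on these libraries where they do the work, as an engineer would, in place of code of your own. Each camera call takes 0.05 s, during which the arm holds its last target.

TASK

Test the five amber star rollovers in the curved ball lane of the pinball mini-playfield lying on the bench: with the gripper shut, put the fingertips on the star next to the red arrow and stroke them lightly along the lane, past all five stars in order to the one next to the dark eject hole. Stay down in the lane all the way without lifting off between stars, so that each star by itself is pressed far enough to close its switch (about 2 mm) and springs back up before the next. Press gently, leave the tubes, knob and counter wheel where they are, do not pick anything up, and finish with the hand clear.

Things in the scene. Friction and masses are not known exactly. Their poses are not given: they have to be found in the camera images.
- playfield: Pinball mini-playfield: level cream deck 171 mm (x -105 to +66) by 330 mm (y -165 to +165), fixed, at any yaw, top 58 mm above the bench. Origin at bench level. A dark blue lane, an arc of 160 mm radius about x = -138 mm, y = 0, runs from the red triangular arrow (flush, +y end) to the dark steel-rimmed eject hole (flush, -y end); a star every 60 mm on its centre line.
- star1 (a joint): How far star 1 is pressed down, in m: 0 up, 0.0055 fully down (just below flush). A spring pushes it back (about 0.6 N to start, 2.3 N fully down). Its switch closes at about 0.002.
- star2 (a joint): How far star 2 is pressed down, in m: 0 up, 0.0055 fully down (just below flush). A spring pushes it back (about 0.6 N to start, 2.3 N fully down). Its switch closes at about 0.002.
- star3 (a joint): How far star 3 is pressed down, in m: 0 up, 0.0055 fully down (just below flush). A spring pushes it back (about 0.6 N to start, 2.3 N fully down). Its switch closes at about 0.002.
- star4 (a joint): How far star 4 is pressed down, in m: 0 up, 0.0055 fully down (just below flush). A spring pushes it back (about 0.6 N to start, 2.3 N fully down). Its switch closes at about 0.002.
- star5 (a joint): How far star 5 is pressed down, in m: 0 up, 0.0055 fully down (just below flush). A spring pushes it back (about 0.6 N to start, 2.3 N fully down). Its switch closes at about 0.002.
- star1_top (a point): Top of star 1 (the first, next to the red arrow): amber button, gently domed, with dark ribs in a white ring, 30 mm across, 5 mm proud of the deck when up (the point moves down with it). Its 24-degree flanks allow a fingertip sliding 0.5 to 2 mm above the deck to ride over it and press it past its switching point.
- star2_top (a point): Top of star 2: amber button, gently domed, with dark ribs in a white ring, 30 mm across, 5 mm proud of the deck when up (the point moves down with it). Its 24-degree flanks allow a fingertip sliding 0.5 to 2 mm above the deck to ride over it and press it past its switching point.
- star3_top (a point): Top of star 3: amber button, gently domed, with dark ribs in a white ring, 30 mm across, 5 mm proud of the deck when up (the point moves down with it). Its 24-degree flanks allow a fingertip sliding 0.5 to 2 mm above the deck to ride over it and press it past its switching point.
- star4_top (a point): Top of star 4: amber button, gently domed, with dark ribs in a white ring, 30 mm across, 5 mm proud of the deck when up (the point moves down with it). Its 24-degree flanks allow a fingertip sliding 0.5 to 2 mm above the deck to ride over it and press it past its switching point.
- star5_top (a point): Top of star 5 (the last, next to the dark eject hole): amber button, gently domed, with dark ribs in a white ring, 30 mm across, 5 mm proud of the deck when up (the point moves down with it). Its 24-degree flanks allow a fingertip sliding 0.5 to 2 mm above the deck to ride over it and press it past its switching point.
- gap12 (a point): Point on the deck surface, on the lane's centre line, halfway between star 1 and star 2. The deck is hard and does not give: come down on it only very slowly (5 mm/s or less). A steel guide 24 mm high stands 30 mm outside the centre line, a wire guide 15 mm high 31 mm inside it (58 mm free between them). Further inside stand three red posts, 27 mm high, in a white rubber ring.
- gap23 (a point): Point on the deck surface, on the lane's centre line, halfway between star 2 and star 3. The deck is hard and does not give: come down on it only very slowly (5 mm/s or less). A steel guide 24 mm high stands 30 mm outside the centre line, a wire guide 15 mm high 31 mm inside it (58 mm free between them). Further inside stand three red posts, 27 mm high, in a white rubber ring.
- gap34 (a point): Point on the deck surface, on the lane's centre line, halfway between star 3 and star 4. The deck is hard and does not give: come down on it only very slowly (5 mm/s or less). A steel guide 24 mm high stands 30 mm outside the centre line, a wire guide 15 mm high 31 mm inside it (58 mm free between them). Further inside stand three red posts, 27 mm high, in a white rubber ring.
- gap45 (a point): Point on the deck surface, on the lane's centre line, halfway between star 4 and star 5. The deck is hard and does not give: come down on it only very slowly (5 mm/s or less). A steel guide 24 mm high stands 30 mm outside the centre line, a wire guide 15 mm high 31 mm inside it (58 mm free between them). Further inside stand three red posts, 27 mm high, in a white rubber ring.
- tube_a: Small glass vacuum tube, 22 mm across, 65 mm tall, standing loose on its pins on the bench beside the playfield; origin at its foot, z up. Leave alone.
- tube_b: A second tube like tube_a, standing loose beside the playfield; origin at its foot. Leave alone.
- knob: Beige plastic monitor knob, 34 mm across, 19 mm high, loose on the bench beside the playfield; origin at its underside's centre. Leave alone.
- counter_wheel: Bronze toothed coin counter wheel, 59 mm across, 6 mm thick (hub 12 mm), lying loose on the bench beside the playfield; origin at its underside's centre. Leave alone.

How it is judged (in metres and radians):
On the way, in this order (a step that is already met when the one before it is completed fails the run):
1. star 1 is pressed (1.8 mm or more down) while the other four are up (value of joint star1 above 0.0018 m and value of joint each of star2, star3, star4, star5 below 0.0015 m), for 0.05 s.
2. between stars 1 and 2 the fingers stay low in the lane (grasp point within 24 mm of the halfway point in plan, under 42 mm above the deck: tips under about 2 cm), both stars up (horizontal distance between the grasp point and gap12 below 0.024 m and z of the grasp point in the frame of gap12 below 0.042 m and value of joint each of star1, star2 below 0.0015 m), for 0.02 s.
3. star 2 is pressed (1.8 mm or more down) while the other four are up (value of joint star2 above 0.0018 m and value of joint each of star1, star3, star4, star5 below 0.0015 m), for 0.05 s.
4. between stars 2 and 3 the fingers stay low in the lane (grasp point within 24 mm of the halfway point in plan, under 42 mm above the deck: tips under about 2 cm), both stars up (horizontal distance between the grasp point and gap23 below 0.024 m and z of the grasp point in the frame of gap23 below 0.042 m and value of joint each of star2, star3 below 0.0015 m), for 0.02 s.
5. star 3 is pressed (1.8 mm or more down) while the other four are up (value of joint star3 above 0.0018 m and value of joint each of star1, star2, star4, star5 below 0.0015 m), for 0.05 s.
6. between stars 3 and 4 the fingers stay low in the lane (grasp point within 24 mm of the halfway point in plan, under 42 mm above the deck: tips under about 2 cm), both stars up (horizontal distance between the grasp point and gap34 below 0.024 m and z of the grasp point in the frame of gap34 below 0.042 m and value of joint each of star3, star4 below 0.0015 m), for 0.02 s.
7. star 4 is pressed (1.8 mm or more down) while the other four are up (value of joint star4 above 0.0018 m and value of joint each of star1, star2, star3, star5 below 0.0015 m), for 0.05 s.
8. between stars 4 and 5 the fingers stay low in the lane (grasp point within 24 mm of the halfway point in plan, under 42 mm above the deck: tips under about 2 cm), both stars up (horizontal distance between the grasp point and gap45 below 0.024 m and z of the grasp point in the frame of gap45 below 0.042 m and value of joint each of star4, star5 below 0.0015 m), for 0.02 s.
9. star 5 is pressed (1.8 mm or more down) while the other four are up (value of joint star5 above 0.0018 m and value of joint each of star1, star2, star3, star4 below 0.0015 m), for 0.05 s.
At the end, for the whole second after the job is handed in: All five stars have sprung back up (within 0.8 mm), and the two tubes, the knob and the counter wheel are upright and within 15 mm of where they started (value of joint each of star1, star2, star3, star4, star5 below 0.0008 m and distance of each of tube_a, tube_b, knob, counter_wheel from where it was at the start of the episode below 0.015 m and angle between each of tube_a, tube_b, knob, counter_wheel's own z axis and vertical below 0.2 rad); the robot touches nothing.
It fails at once if the fingers press on the playfield or its parts with more than 40 N (contact force between the fingers and playfield above 40 N).
It fails at once if two stars are pressed (1.8 mm or more) at once (value of joint each of star1, star2 above 0.0018 m or value of joint each of star1, star3 above 0.0018 m or value of joint each of star1, star4 above 0.0018 m or value of joint each of star1, star5 above 0.0018 m or value of joint each of star2, star3 above 0.0018 m or value of joint each of star2, star4 above 0.0018 m or value of joint each of star2, star5 above 0.0018 m or value of joint each of star3, star4 above 0.0018 m or value of joint each of star3, star5 above 0.0018 m or value of joint each of star4, star5 above 0.0018 m).
It fails at once if a tube, the knob or the counter wheel is lifted, shifted by more than 15 mm or tipped over (distance of any of tube_a, tube_b, knob, counter_wheel from where it was at the start of the episode above 0.015 m or angle between any of tube_a, tube_b, knob, counter_wheel's own z axis and vertical above 0.5 rad).
It also fails if it takes over 48 s, if anything falls off the work surface, if the arm or the gripper's body presses on something with over 40 N, if the wrist force passes 120 N, or if a joint passes its speed limit or range.

## Working session

There is one attempt and no reset: what is moved stays moved. The work goes in short steps, Python scripts to look and compute and a shell command to move; the robot and the scene stay as the last step left them, time stands still between calls to the robot, and variables do not carry over. Pictures are saved under pics/ and viewed, and the job is handed in when it is done.

```bash
mkdir -p pics; ls; python3 - <<'E'
from plant import bot
import cv2
for n in ("top","side"):
    im=bot.capture(n); cv2.imwrite(f"pics/{n}0.png",im[:,:,::-1])
    c=bot.calibration(n); print(n,c)
print(bot.get_obs(), bot.tcp_to_grasp)
E
```

```text
pics
top {'fx': 488.4440673921911, 'fy': 488.4440673921911, 'cx': 277.0837116591581, 'cy': 208.19197191723472, 'cam_to_world': array([[ 1.57098189e-02, -9.88936112e-01,  1.47507856e-01,
         4.45266986e+02],
       [-9.99874518e-01, -1.52373553e-02,  4.33249255e-03,
         3.26068433e+01],
       [-2.03692872e-03, -1.47557409e-01, -9.89051395e-01,
         9.63028996e+02],
       [ 0.00000000e+00,  0.00000000e+00,  0.00000000e+00,
         1.00000000e+00]])}
side {'fx': 467.8931186438952, 'fy': 467.8931186438952, 'cx': 279.94761918287514, 'cy': 208.26603192773592, 'cam_to_world': array([[ 9.97448096e-01, -5.44719054e-02,  4.61530830e-02,
         5.40668607e+02],
       [-7.10872373e-02, -6.97738223e-01,  7.12816930e-01,
        -5.20313482e+02],
       [-6.62572623e-03, -7.14278785e-01, -6.99829920e-01,
         5.96927091e+02],
       [ 0.00000000e+00,  0.00000000e+00,  0.00000000e+00,
         1.00000000e+00]])}
{'time': 0.1, 'joint_positions': array([-1.29699937e+00,  3.42644936e-01,  1.52490107e+00, -4.91677710e-05,
        1.27542657e+00, -1.46007690e-01]), 'dq': array([ 0.00062924, -0.00097578, -0.00176532, -0.00054079, -0.00155325,
        0.00250296]), 'tau': array([ 1.97006746e-03, -4.32002413e+01, -2.44696105e+01,  7.18766288e-02,
        5.26052120e-02, -5.21316963e-05]), 'tool_pos': array([ 213.8739376 , -479.02654136,  202.52583019]), 'tcp_rot': array([-3.14022057e+00, -1.54246197e-04,  4.19818883e-01]), 'contact_force': array([-0.10452937,  0.4370106 , -0.38673737]), 'moment': array([-0.04949745,  0.01769165,  0.03852996]), 'grip_width': 91.81069846630886} 18.8
```

View pics/top0.png

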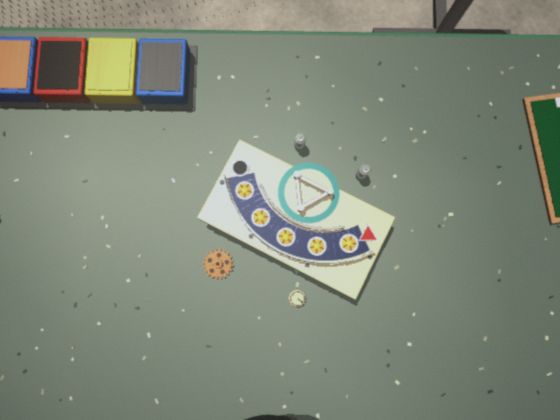

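View pics/side0.png

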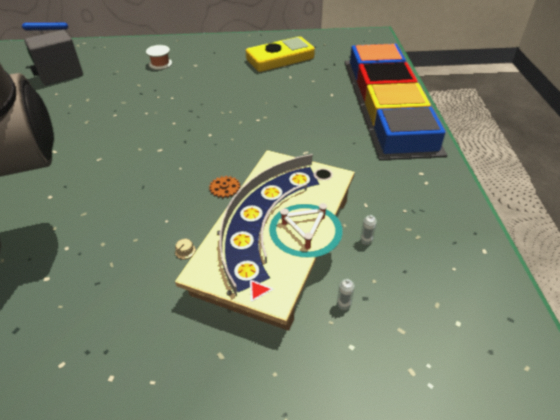

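The top view shows the red arrow at about (369,234), star 1 next to it at (349,243) and star 5 at (245,190) by the dark hole at (240,168). The side view agrees: star 1 is at (246,270) and star 5 at (300,180). Next I'll measure the stars.

```bash
cat > h.py <<'E'
import numpy as np, cv2
from plant import bot
def ray(c,u,v):
    M=c["cam_to_world"]; d=M[:3,:3]@np.array([(u-c["cx"])/c["fx"],(v-c["cy"])/c["fy"],1]); return M[:3,3],d
def onplane(c,u,v,z):
    o,d=ray(c,u,v); return o+d*(z-o[2])/d[2]
def proj(c,p):
    M=c["cam_to_world"]; q=M[:3,:3].T@(np.array(p)-M[:3,3]); return c["fx"]*q[0]/q[2]+c["cx"],c["fy"]*q[1]/q[2]+c["cy"]
def cross(c1,p1,c2,p2):
    o1,d1=ray(c1,*p1);o2,d2=ray(c2,*p2)
    s=np.linalg.lstsq(np.c_[d1,-d2],o2-o1,rcond=None)[0]
    return (o1+s[0]*d1+o2+s[1]*d2)/2
a=(np.array([2,1,0,-1,-2]))*60/160
STAR=np.c_[-138+160*np.cos(a),160*np.sin(a)]
E
python3 - <<'E'
from h import *
C={}
for n in ("top","side"):
    im=cv2.imread(f"pics/{n}0.png"); h=cv2.cvtColor(im,cv2.COLOR_BGR2HSV)
    m=cv2.inRange(h,(17,140,150),(32,255,255))
    roi=np.zeros_like(m)
    if n=="top": roi[165:265,225:375]=255
    else: roi[165:290,225:330]=255
    m&=roi; m=cv2.morphologyEx(m,cv2.MORPH_CLOSE,np.ones((5,5)))
    k,l,s,ce=cv2.connectedComponentsWithStats(m)
    r=[]
    for i in range(1,k):
        if s[i,4]>25: r.append(ce[i]); print(n,s[i],ce[i].round(1))
    C[n]=np.array(sorted(r,key=lambda p:p[0],reverse=(n=="top"))) if n=="top" else np.array(sorted(r,key=lambda p:-p[1]))
ct,cs=bot.calibration("top"),bot.calibration("side")
P=np.array([cross(ct,p,cs,q) for p,q in zip(C["top"],C["side"])]) ; print("tri",P.round(1))
T=np.array([onplane(ct,*p,62) for p in C["top"]]);S=np.array([onplane(cs,*p,62) for p in C["side"]])
print("top",T.round(1));print("side",S.round(1))
def fit(Q):
    A=STAR-STAR.mean(0);B=Q[:,:2]-Q[:,:2].mean(0)
    th=np.arctan2((A[:,0]*B[:,1]-A[:,1]*B[:,0]).sum(),(A*B).sum())
    R=np.array([[np.cos(th),-np.sin(th)],[np.sin(th),np.cos(th)]])
    t=Q[:,:2].mean(0)-R@STAR.mean(0); F=STAR@R.T+t
    return th,t,F
for Q in (T,S,P,(T+S)/2):
    th,t,F=fit(Q); print("yaw",np.degrees(th).round(2),t.round(1),"stars",F.round(1).tolist(),"res",np.abs(F-Q[:,:2]).max().round(2))
E
```

```text
top [256 214  10   9  48] [260.4 218.3]
top [280 231  12  12  96] [285.7 236.9]
top [343 237  12  12 107] [348.8 242.8]
top [311 240  12  12 108] [316.6 245.6]
side [293 175  14   8  91] [299.1 178.6]
side [265 188  14   9 103] [271.2 192. ]
side [244 208  15  11 119] [250.9 212.9]
side [234 235  16  11 145] [241.4 239.8]
side [238 264  17  13 177] [246.2 269.9]
tri [[517.8 -96.9  60. ]
 [511.7 -37.6  59.7]
 [527.4  19.8  59.6]
 [562.3  67.5  59.4]]
top [[517.1 -96.7  62. ]
 [511.1 -37.5  62. ]
 [526.3  19.7  62. ]
 [560.1  67.2  62. ]]
side [[518.4 -98.3  62. ]
 [512.3 -39.6  62. ]
 [528.4  17.5  62. ]
 [564.   65.1  62. ]
 [614.5  95.8  62. ]]Traceback (most recent call last):
  File "<stdin>", line 25, in <module>
ValueError: operands could not be broadcast together with shapes (4,3) (5,3)
```

```bash
cat > m.py <<'E'
from h import *
import sys
def stars(n,im,smin):
    h=cv2.cvtColor(im,cv2.COLOR_BGR2HSV)
    m=cv2.inRange(h,(15,smin,140),(32,255,255))
    roi=np.zeros_like(m)
    if n=="top": roi[165:265,225:375]=255
    else: roi[165:290,225:330]=255
    m&=roi; m=cv2.morphologyEx(m,cv2.MORPH_CLOSE,np.ones((3,3)))
    k,l,s,ce=cv2.connectedComponentsWithStats(m)
    r=[ce[i] for i in range(1,k) if 25<s[i,4]<400 and max(s[i,2:4])<22 and min(s[i,2:4])>6]
    return np.array(sorted(r,key=(lambda p:-p[0]) if n=="top" else (lambda p:-p[1])))
ct,cs=bot.calibration("top"),bot.calibration("side")
def fit(Q):
    A=STAR-STAR.mean(0);B=Q[:,:2]-Q[:,:2].mean(0)
    th=np.arctan2((A[:,0]*B[:,1]-A[:,1]*B[:,0]).sum(),(A*B).sum())
    R=np.array([[np.cos(th),-np.sin(th)],[np.sin(th),np.cos(th)]])
    t=Q[:,:2].mean(0)-R@STAR.mean(0); return th,t,STAR@R.T+t
E
python3 - <<'E'
from m import *
for sm in (100,120):
  t0=stars("top",cv2.imread("pics/top0.png"),sm); s0=stars("side",cv2.imread("pics/side0.png"),140)
  print(t0.round(1).tolist())
if len(t0)!=5:
  t0=stars("top",cv2.imread("pics/top0.png"),100)
T=np.array([onplane(ct,*p,62) for p in t0]);S=np.array([onplane(cs,*p,62) for p in s0])
for Q in (T,S,(T+S)/2):
    th,t,F=fit(Q); print("yaw",np.degrees(th).round(2),t.round(1),"stars",F.round(1).tolist(),"res",np.abs(F-Q[:,:2]).max().round(2))
E
```

```text
[[348.5, 242.9], [316.5, 245.6], [285.4, 236.5], [260.2, 216.9], [244.2, 189.8], [227.5, 259.4]]
[[348.5, 243.0], [316.4, 245.6], [285.5, 236.5], [260.3, 216.9], [244.4, 189.7]]
yaw 153.58 [546.6  10.4] stars [[516.8, -96.6], [510.8, -37.2], [526.9, 20.2], [562.9, 67.7], [613.9, 98.8]] res 0.34
yaw 153.68 [547.9   7.9] stars [[518.3, -99.1], [512.1, -39.8], [528.2, 17.7], [564.1, 65.3], [615.0, 96.4]] res 0.78
yaw 153.63 [547.2   9.2] stars [[517.5, -97.9], [511.4, -38.5], [527.5, 18.9], [563.5, 66.5], [614.4, 97.6]] res 0.56
```

Both views fit the known star layout to within 1 mm, and I'll use their average. I'll shut the gripper and travel high, turning so that the jaws lie across the lane.

```bash
python3 -m inch '[3,3.8,0,0,0,8,-1, 6,7.6,0,0,0,16,-1, 9,11.4,0,0,0,24,-1, 12,15.2,0,0,0,32,-1, 15,19,0,0,0,40,-1]'
```

```text
time: 0.6
tool_pos: [364.6, -287.3, 202.3]
tcp_rot: [-3.14, -0.0, 1.123]
contact_force: [0.9, -0.0, -0.6]
grip_width: 56.6
```

```bash
cat > w.py <<'E'
from m import *
CX=np.array([547.2,9.2])+138*np.array([-np.cos(np.radians(153.63)),-np.sin(np.radians(153.63))])
def go(s,z):  # s mm along the lane from star 1 ; prints shift (cm) and turn (deg)
    o=bot.get_obs(); ph=np.radians(153.63)+ (120-s)/160
    tgt=np.array([*(CX+160*np.array([np.cos(ph),np.sin(ph)])),z])
    d=(tgt-o["tool_pos"])/10
    from scipy.spatial.transform import Rotation as R
    Rt=R.from_euler("xyz",[np.pi,0,ph-np.pi/2]); Rm=R.from_euler("xyz",o["tcp_rot"])
    return d.round(2),np.degrees((Rt*Rm.inv()).as_rotvec()).round(1)
def where():
    o=bot.get_obs(); v=o["tool_pos"][:2]-CX
    ph=np.arctan2(v[1],v[0])%(2*np.pi)
    print("t",round(o["time"],2),"s",round(120-(ph-np.radians(153.63))*160,1),"rad err",round(np.hypot(*v)-160,2),"z",o["tool_pos"][2].round(2),"rot",np.degrees(o["tcp_rot"]).round(1),"F",o["contact_force"].round(2),"w",round(o["grip_width"],1),"q6",o["joint_positions"][5].round(2))
E
python3 -c "
from w import *
where();print(go(0,110))"
```

```text
t 0.6 s -58.4 rad err 226.14 z 202.33 rot [-179.9   -0.    64.4] F [ 0.91 -0.04 -0.62] w 56.6 q6 -0.38
(array([15.3 , 18.94, -9.23]), array([-0. , -0.1, 42.2]))
```

```bash
python3 -m inch '[3.1,3.8,0,0,0,8.4,-1, 6.1,7.6,0,0,0,16.9,-1, 9.2,11.4,-2,0,0,25.3,-1, 12.2,15.2,-5,0,0,33.8,-1, 15.3,18.94,-8,0,-0.1,42.2,-1]'; python3 -c "
from w import *
where();print(go(0,80))"
```

```text
time: 1.1
tool_pos: [509.3, -107.2, 130.5]
tcp_rot: [3.141, -0.0, 1.866]
contact_force: [0.6, -0.6, -0.4]
grip_width: 16.4
t 1.1 s -6.3 rad err 10.67 z 130.45 rot [180.   -0.  106.9] F [ 0.56 -0.59 -0.4 ] w 16.4 q6 -0.65
(array([ 0.82,  0.94, -5.05]), array([-0. ,  0. , -0.3]))
```

```bash
python3 -m inch '[0.82,0.94,-1.2,0,0,-0.3,-1, 0.82,0.94,-2.4,0,0,-0.3,-1, 0.82,0.94,-3.6,0,0,-0.3,-1, 0.82,0.94,-4.6,0,0,-0.3,-1, 0.82,0.94,-4.6,0,0,-0.3,-1]'; python3 -m inch '[0,0,0,0,0,0,-1, 0,0,0,0,0,0,-1, 0,0,0,0,0,0,-1, 0,0,0,0,0,0,-1, 0,0,0,0,0,0,-1]'; python3 - <<'E'
from w import *
where()
for n in ("top","side"):
    cv2.imwrite(f"pics/{n}1.png",cv2.resize(bot.capture(n)[130:310,190:410,::-1],None,fx=3.5,fy=3.2,interpolation=cv2.INTER_CUBIC))
where();print(go(0,70))
E
```

```text
time: 1.6
tool_pos: [516.3, -98.8, 83.4]
tcp_rot: [-3.14, -0.001, 1.859]
contact_force: [0.2, -0.4, -0.0]
grip_width: 0.2
time: 2.1
tool_pos: [516.4, -98.9, 83.7]
tcp_rot: [-3.141, -0.001, 1.859]
contact_force: [1.2, -0.0, -0.4]
grip_width: 0.3
t 2.1 s -0.7 rad err 1.39 z 83.72 rot [-1.799e+02 -1.000e-01  1.065e+02] F [ 1.19 -0.03 -0.42] w 0.3 q6 -0.62
t 2.2 s -0.6 rad err 1.41 z 83.59 rot [-1.799e+02 -1.000e-01  1.065e+02] F [ 0.01 -0.26  0.14] w 0.0 q6 -0.62
(array([ 0.12,  0.1 , -1.36]), array([-0. , -0.1,  0.1]))
```

View pics/top1.png

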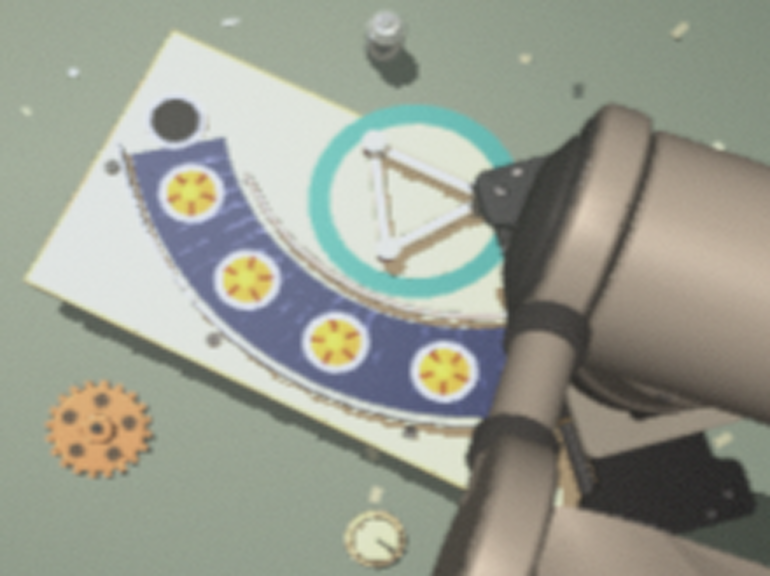

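View pics/side1.png

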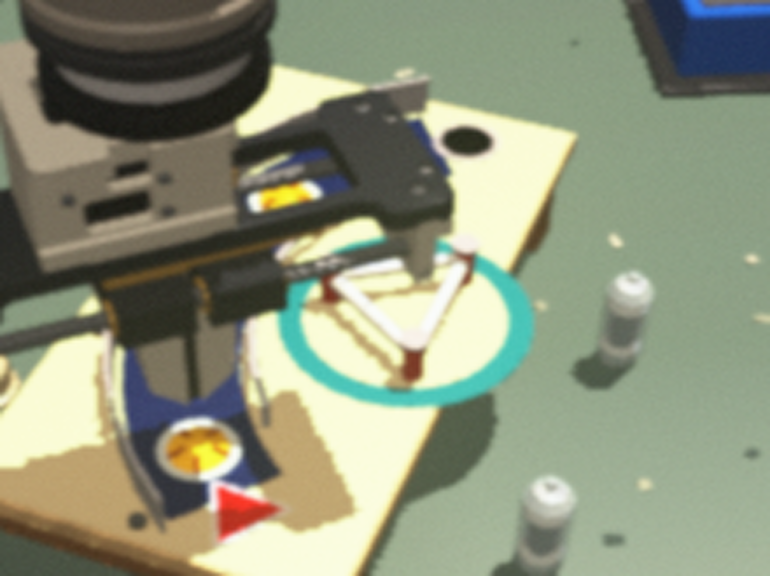

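Side view: the shut fingertips (about 244,255 in full-frame pixels) are just above star 1, centred between the guides. The gripper's outer arm is above the posts. I'll check the projection and the noise.

```bash
python3 - <<'E'
from w import *
o=bot.get_obs(); print(proj(cs,o["tool_pos"]), proj(cs,[517.5,-97.9,63]), proj(cs,[*o["tool_pos"][:2],63]))
E
python3 -m inch '[0.12,0.1,-0.2,0,0,0,-1, 0.12,0.1,-0.4,0,0,0,-1, 0.12,0.1,-0.6,0,0,0,-1, 0.12,0.1,-0.8,0,0,0,-1, 0.12,0.1,-1.0,0,0,0,-1]'; python3 -c "
from w import *
where();print(go(0,65))"
```

```text
(np.float64(243.8391934219004), np.float64(260.77787357639977)) (np.float64(245.49937856034097), np.float64(269.3149370886091)) (np.float64(244.7072832482425), np.float64(269.8797492151572))
time: 2.7
tool_pos: [517.5, -97.8, 73.3]
tcp_rot: [-3.14, -0.001, 1.859]
contact_force: [-1.0, -0.2, -1.2]
grip_width: 0.3
t 2.7 s 0.0 rad err 0.03 z 73.32 rot [-1.799e+02 -1.000e-01  1.065e+02] F [-1.02 -0.23 -1.23] w 0.3 q6 -0.62
(array([ 0.  , -0.  , -0.83]), array([-0. , -0.1,  0.1]))
```

```bash
python3 - <<'E'
from w import *
im=bot.capture("side")[:,:,::-1].copy()
cv2.imwrite("pics/side2.png",cv2.resize(im[210:300,190:310],None,fx=6.4,fy=6.4,interpolation=cv2.INTER_NEAREST))
o=bot.get_obs();print([((np.array(proj(cs,p))-[190,210])*6.4).round() for p in (o["tool_pos"],o["tool_pos"]+[0,-9.5,0],[517.5,-97.9,63])])
where()
E
```

```text
[array([352., 351.]), array([352., 385.]), array([355., 380.])]
t 2.75 s 0.2 rad err 0.21 z 73.01 rot [-1.799e+02 -1.000e-01  1.065e+02] F [ 1.21 -0.23 -0.26] w 0.4 q6 -0.62
```

View pics/side2.png

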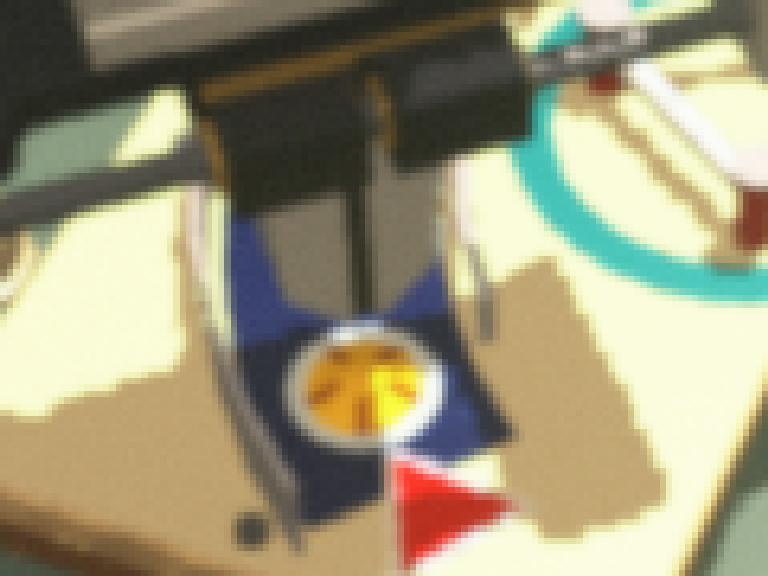

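The star is fully visible in front of the fingertips, which sit at crop (355,318). The reported TCP projects to (352,351), about 5 image pixels lower, so I'll resolve that before going down.

```bash
python3 - <<'E'
from w import *
u,v=190+345/6.4,210+318/6.4
for z in (63,73,78,83,88): print(z,onplane(cs,u,v,z).round(1))
for z in (130,150,165,180): print(z,np.array(proj(ct,[516.4,-98.9,z])).round(1))
im=bot.capture("top"); cv2.imwrite("pics/top3.png",cv2.resize(im[150:300,290:470,::-1],None,fx=4,fy=4,interpolation=cv2.INTER_CUBIC))
im=bot.capture("side"); cv2.imwrite("pics/side3.png",cv2.resize(im[100:300,120:390,::-1],None,fx=2.9,fy=2.9,interpolation=cv2.INTER_CUBIC))
E
```

```text
63 [515.5 -79.9  63. ]
73 [516.  -88.1  73. ]
78 [516.2 -92.3  78. ]
83 [516.4 -96.4  83. ]
88 [ 516.7 -100.5   88. ]
130 [355.8 240.2]
150 [357.6 239.2]
165 [359.1 238.4]
180 [360.7 237.6]
```

View pics/top3.png

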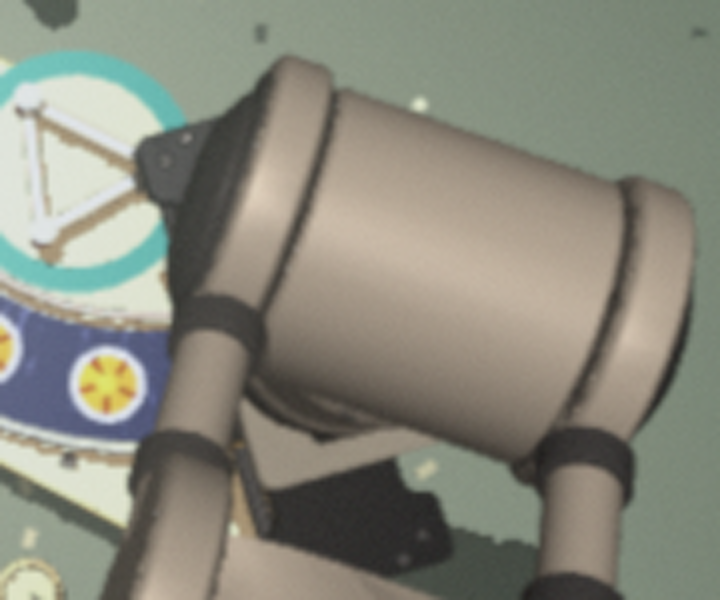

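View pics/side3.png

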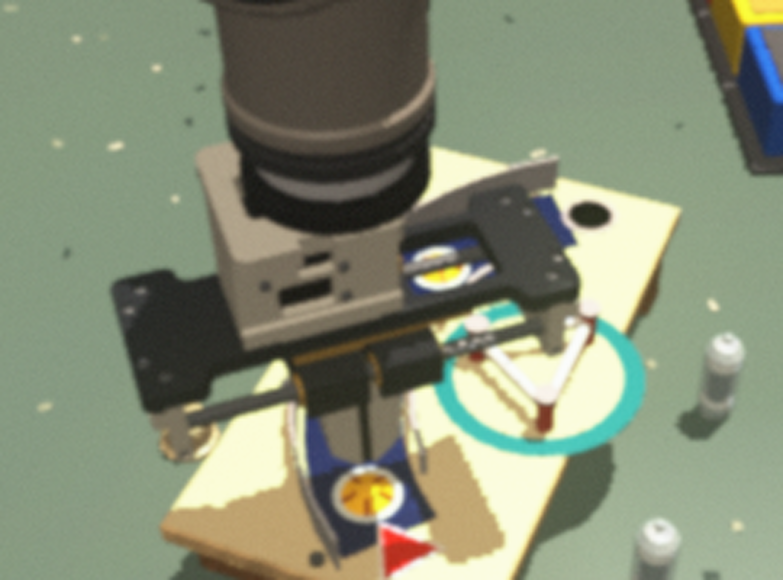

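The body plate's screw heads at two diagonal corners show up in both views. In the top crop they are at (405,560), (425,535), (187,137) and (165,160), and in the side crop at (152,365), (165,380), (525,195) and (505,200). Their midpoint should lie on the tool axis.

```bash
python3 - <<'E'
from w import *
t=np.array([(405,560),(187,137),(425,535),(165,160)])/4+[290,150]
s=np.array([(152,365),(525,195),(165,380),(505,200)])/2.9+[120,100]
P=np.array([cross(ct,a,cs,b) for a,b in zip(t,s)]);print(P.round(1));print((P[0]+P[1])/2,(P[2]+P[3])/2)
for p,a,b in zip(P,t,s): print(np.array(proj(ct,p))-a,np.array(proj(cs,p))-b)
where(); print(bot.get_obs()["tool_pos"])
E
```

```text
[[ 437.4 -140.2  204.4]
 [ 597.4  -56.7  213.3]
 [ 445.2 -148.5  204.3]
 [ 589.5  -49.1  204.7]]
[517.39726397 -98.48954492 208.83737663] [517.3369968  -98.78576415 204.47006254]
[-0.4540467 -1.9754744] [-2.66706185  0.41296131]
[-0.01086505 -0.63698232] [-0.75589789  0.17269195]
[-0.17155646 -0.7457131 ] [-1.01756345  0.16774379]
[-0.01401545 -0.49754318] [-0.58573739  0.1315686 ]
t 2.85 s 0.0 rad err 0.07 z 73.39 rot [-1.799e+02 -1.000e-01  1.065e+02] F [ 0.37  0.   -0.39] w 0.4 q6 -0.62
[517.43132693 -97.79587761  73.39474931]
```

The tool axis in the images matches the reported xy to within 1 mm, so only the tip height is in question. I'll go down slowly, watching force and picture.

```bash
python3 -m inch '[0,0,-0.15,0,0,0,-1, 0,0,-0.3,0,0,0,-1, 0,0,-0.45,0,0,0,-1, 0,0,-0.6,0,0,0,-1, 0,0,-0.75,0,0,0,-1]';  python3 - <<'E'
from w import *
where()
im=bot.capture("side")[:,:,::-1].copy()
cv2.imwrite("pics/side4.png",cv2.resize(im[210:300,190:310],None,fx=6.4,fy=6.4,interpolation=cv2.INTER_NEAREST))
where()
E
```

```text
time: 3.35
tool_pos: [517.4, -97.8, 65.7]
tcp_rot: [-3.14, -0.001, 1.859]
contact_force: [0.1, -0.1, -0.4]
grip_width: 0.3
t 3.35 s 0.1 rad err 0.11 z 65.73 rot [-1.799e+02 -1.000e-01  1.065e+02] F [ 0.13 -0.08 -0.36] w 0.3 q6 -0.62
t 3.4 s 0.1 rad err 0.24 z 65.52 rot [-1.799e+02 -1.000e-01  1.065e+02] F [-0.51  0.48 -0.92] w 0.3 q6 -0.62
```

View pics/side4.png

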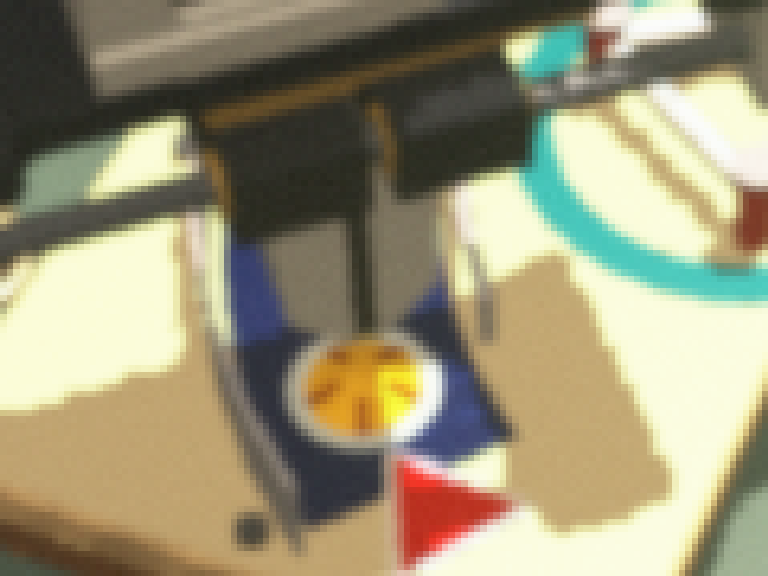

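The tips now hide the back of the ring at crop y≈335, with no contact force yet. I'll continue at 5 mm/s.

```bash
python3 -m inch '[0,0,-0.05,0,0,0,-1, 0,0,-0.1,0,0,0,-1, 0,0,-0.15,0,0,0,-1, 0,0,-0.2,0,0,0,-1, 0,0,-0.25,0,0,0,-1]'; python3 -m inch '[0,0,-0.05,0,0,0,-1, 0,0,-0.1,0,0,0,-1, 0,0,-0.15,0,0,0,-1, 0,0,-0.2,0,0,0,-1, 0,0,-0.2,0,0,0,-1]';  python3 - <<'E'
from w import *
F=[];Z=[]
for i in range(4):
    im=bot.capture("side"); o=bot.get_obs();F.append(o["contact_force"]);Z.append(o["tool_pos"][2])
print(np.mean(F,0),np.std(F,0),Z)
cv2.imwrite("pics/side5.png",cv2.resize(im[210:300,190:310,::-1],None,fx=6.4,fy=6.4,interpolation=cv2.INTER_NEAREST))
where()
E
```

```text
time: 3.9
tool_pos: [517.3, -97.7, 63.0]
tcp_rot: [-3.14, -0.001, 1.859]
contact_force: [-0.9, -0.8, -0.3]
grip_width: 0.5
time: 4.4
tool_pos: [517.2, -97.7, 60.9]
tcp_rot: [-3.14, -0.002, 1.859]
contact_force: [0.2, -0.4, -0.0]
grip_width: 0.4
[0.00243135 0.14409916 0.09297277] [0.31988826 0.165382   0.77352333] [np.float64(60.97735436830934), np.float64(60.99430027996777), np.float64(61.02141229984765), np.float64(61.035768405229554)]
t 4.6 s 0.1 rad err 0.18 z 61.04 rot [-1.799e+02 -1.000e-01  1.065e+02] F [-0.01  0.39  0.69] w 0.6 q6 -0.62
```

View pics/side5.png

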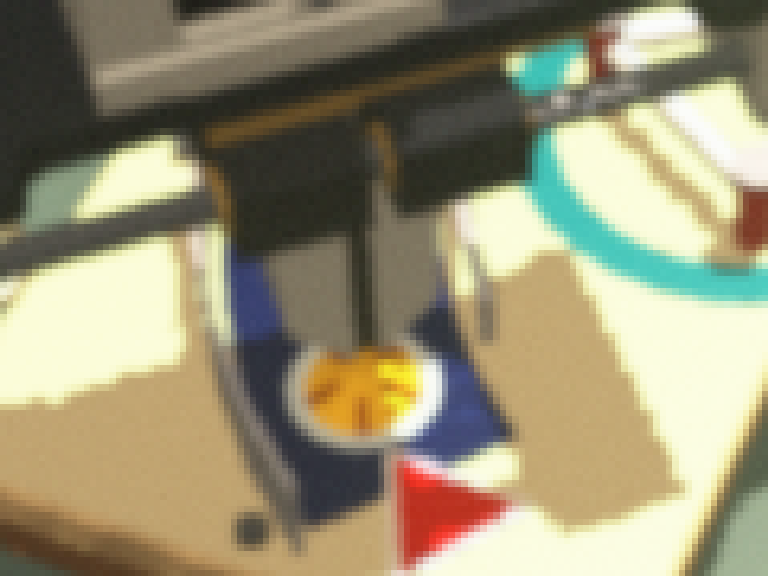

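```bash
python3 - <<'E'
from w import *
o=bot.get_obs(); z=o["tool_pos"][2]; x,y=o["tool_pos"][:2]
tx=np.array([np.cos(np.radians(106.5)),np.sin(np.radians(106.5)),0]); ty=np.array([-tx[1],tx[0],0])
f=lambda p:((np.array(proj(cs,p))-[190,210])*6.4).round()
T=np.array([x,y,z])
print("TCP",f(T),"front edge tip",f(T-9.5*tx),"rear",f(T+9.5*tx))
for h in (65.8,80,90): print(h,"body near edge mid",f(T-37.5*tx+[0,0,h]), "ends",f(T-37.5*tx+40*ty+[0,0,h]),f(T-37.5*tx-40*ty+[0,0,h]),"centre",f(T+[0,0,h]))
for zz in (58,61,63,68,73): print(zz,onplane(cs,190+358/6.4,210+350/6.4,zz).round(1))
E
```

```text
TCP [355. 385.] front edge tip [368. 416.] rear [342. 354.]
65.8 body near edge mid [392. 320.] ends [200. 376.] [578. 266.] centre [337. 190.]
80 body near edge mid [388. 274.] ends [193. 330.] [577. 220.] centre [332. 144.]
90 body near edge mid [386. 241.] ends [188. 297.] [577. 187.] centre [329. 111.]
58 [518.1 -85.4  58. ]
61 [518.2 -87.8  61. ]
63 [518.3 -89.5  63. ]
68 [518.5 -93.5  68. ]
73 [518.7 -97.5  73. ]
```

The images suggest the tips are higher than the reported TCP. I'll go down in 1 mm calls and read the force after each.

```bash
for i in 1 2; do python3 -m inch '[0,0,-0.03,0,0,0,-1, 0,0,-0.06,0,0,0,-1, 0,0,-0.1,0,0,0,-1, 0,0,-0.1,0,0,0,-1, 0,0,-0.1,0,0,0,-1]' | grep -E "tool_pos|force"; done;  python3 - <<'E'
from w import *
F=[];Z=[]
for i in range(5):
    im=bot.capture("side"); o=bot.get_obs();F.append(o["contact_force"]);Z.append(o["tool_pos"][2])
print(np.mean(F,0),np.std(F,0),Z)
cv2.imwrite("pics/side6.png",cv2.resize(im[210:300,190:310,::-1],None,fx=6.4,fy=6.4,interpolation=cv2.INTER_NEAREST))
where()
E
```

```text
tool_pos: [517.3, -97.7, 60.0]
contact_force: [-0.1, 0.6, -0.5]
tool_pos: [517.3, -97.8, 59.0]
contact_force: [0.2, 0.0, -0.6]
[-0.08722328 -0.40165216 -0.09471726] [0.48828964 0.23399697 0.17788519] [np.float64(58.99107347494844), np.float64(59.00927503898591), np.float64(59.05364781038045), np.float64(59.02318592999713), np.float64(59.02343031349661)]
t 5.85 s 0.1 rad err 0.17 z 59.02 rot [-1.799e+02 -1.000e-01  1.065e+02] F [ 0.55 -0.17  0.06] w 0.5 q6 -0.62
```

View pics/side6.png

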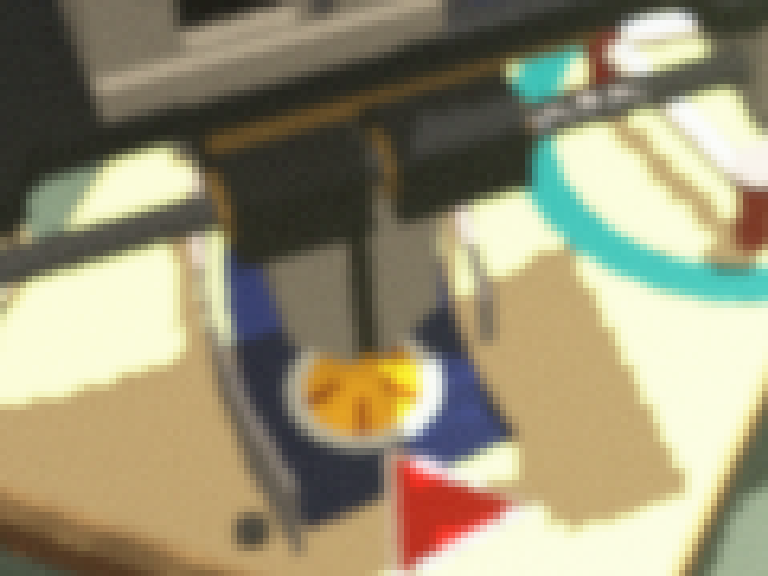

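There is still no force at a reported z of 59, where a star would push back with about 2 N, so the tips really are higher than reported. I'll go further down in small steps.

```bash
for i in 1 2; do python3 -m inch '[0,0,-0.05,0,0,0,-1, 0,0,-0.1,0,0,0,-1, 0,0,-0.15,0,0,0,-1, 0,0,-0.2,0,0,0,-1, 0,0,-0.2,0,0,0,-1]' | grep -E "tool_pos|force"; done;  python3 - <<'E'
from w import *
F=[];Z=[]
for i in range(4):
    im=bot.capture("side"); o=bot.get_obs();F.append(o["contact_force"]);Z.append(o["tool_pos"][2])
print(np.mean(F,0),np.std(F,0),Z)
cv2.imwrite("pics/side7.png",cv2.resize(im[210:300,190:310,::-1],None,fx=6.4,fy=6.4,interpolation=cv2.INTER_NEAREST))
where()
E
```

```text
tool_pos: [517.3, -97.7, 56.9]
contact_force: [-0.5, 0.2, -0.3]
tool_pos: [517.2, -97.7, 54.9]
contact_force: [-0.6, -0.1, -0.8]
[ 0.05644863 -0.07856706 -0.13843327] [0.3992578  0.34658839 0.26872406] [np.float64(54.88330867041147), np.float64(54.927609496571705), np.float64(54.94343047610651), np.float64(54.96708592330183)]
t 7.05 s 0.1 rad err 0.2 z 54.97 rot [-1.799e+02 -1.000e-01  1.065e+02] F [-0.52 -0.29 -0.29] w 0.6 q6 -0.62
```

View pics/side7.png

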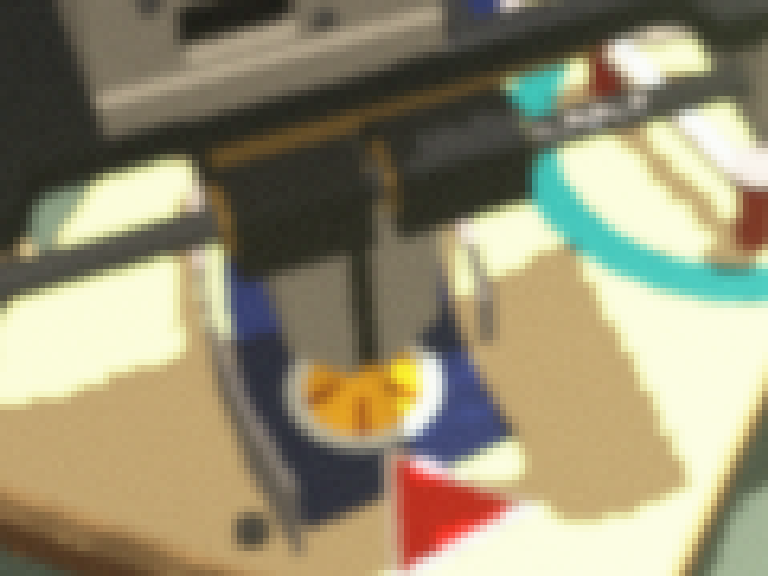

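The tip is at crop y≈362 and a reported z of 55 still gives no contact. For a 19 mm tip, the picture puts the offset at about 20 mm, so contact should come near a reported z of 43–44. I'll continue.

```bash
for i in 1 2 3; do python3 -m inch '[0,0,-0.06,0,0,0,-1, 0,0,-0.12,0,0,0,-1, 0,0,-0.18,0,0,0,-1, 0,0,-0.24,0,0,0,-1, 0,0,-0.3,0,0,0,-1]' | grep -E "tool_pos|force"; done;  python3 - <<'E'
from w import *
F=[];Z=[]
for i in range(4):
    im=bot.capture("side"); o=bot.get_obs();F.append(o["contact_force"]);Z.append(o["tool_pos"][2])
print(np.mean(F,0),np.std(F,0),Z)
cv2.imwrite("pics/side8.png",cv2.resize(im[210:300,190:310,::-1],None,fx=6.4,fy=6.4,interpolation=cv2.INTER_NEAREST))
where()
E
```

```text
tool_pos: [517.3, -97.7, 51.9]
contact_force: [-0.4, 0.4, -0.2]
tool_pos: [517.3, -97.7, 48.8]
contact_force: [-1.1, 0.4, -0.7]
tool_pos: [517.2, -97.7, 45.8]
contact_force: [0.2, 0.1, 0.7]
[0.07596353 0.40384616 0.21948418] [0.28153931 0.4185372  0.64247786] [np.float64(45.7015075977289), np.float64(45.73574790422326), np.float64(45.78709067647984), np.float64(45.810358518579925)]
t 8.75 s 0.1 rad err 0.24 z 45.81 rot [-1.799e+02 -1.000e-01  1.065e+02] F [ 0.5  -0.18  1.21] w 0.7 q6 -0.62
```

View pics/side8.png

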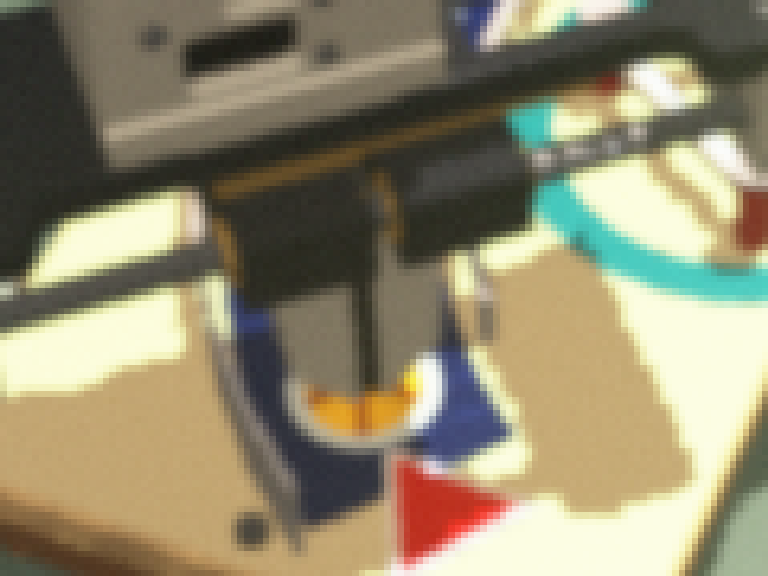

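```bash
cat > f.py <<'E'
from w import *
F=[];Z=[]
for i in range(4):
    im=bot.capture("side"); o=bot.get_obs();F.append(o["contact_force"]);Z.append(o["tool_pos"][2])
print(np.mean(F,0).round(2),np.std(F,0).round(2),"z",np.mean(Z).round(2),"t",round(o["time"],2))
E
for i in 1 2; do python3 -m inch '[0,0,-0.05,0,0,0,-1, 0,0,-0.1,0,0,0,-1, 0,0,-0.15,0,0,0,-1, 0,0,-0.15,0,0,0,-1, 0,0,-0.15,0,0,0,-1]' | grep -E "force"; python3 f.py; done
```

```text
contact_force: [-0.0, -0.1, -0.6]
[0.19 0.18 0.17] [0.23 0.2  0.57] z 44.32 t 9.45
contact_force: [1.0, 0.4, -0.3]
[0.37 0.72 0.27] [0.19 0.39 0.16] z 42.84 t 10.15
```

```bash

for i in 1 2; do python3 -m inch '[0,0,-0.03,0,0,0,-1, 0,0,-0.06,0,0,0,-1, 0,0,-0.1,0,0,0,-1, 0,0,-0.1,0,0,0,-1, 0,0,-0.1,0,0,0,-1]' | grep -E "force"; python3 f.py; done;  python3 - <<'E'
from w import *
im=bot.capture("side")
cv2.imwrite("pics/side9.png",cv2.resize(im[210:300,190:310,::-1],None,fx=6.4,fy=6.4,interpolation=cv2.INTER_NEAREST))
where()
E
```

```text
contact_force: [-0.3, 0.2, 0.3]
[-0.19  0.33 -0.07] [0.37 0.29 0.39] z 41.86 t 10.85
contact_force: [0.8, -0.0, -0.2]
[-0.16 -0.09 -0.3 ] [0.73 0.23 0.32] z 40.86 t 11.55
t 11.6 s 0.1 rad err 0.19 z 40.88 rot [-1.799e+02 -1.000e-01  1.065e+02] F [ 0.05  0.78 -0.03] w 0.4 q6 -0.62
```

View pics/side9.png

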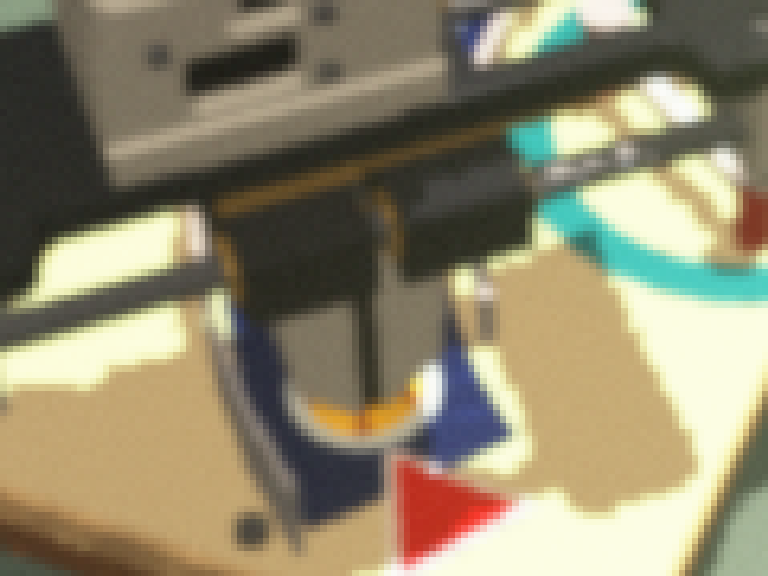

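The tip edge is at about crop (370,405), and contact at the star's top is predicted near y≈410, so it should be 1–2 mm away.

```bash

for i in 1 2; do python3 -m inch '[0,0,-0.03,0,0,0,-1, 0,0,-0.06,0,0,0,-1, 0,0,-0.1,0,0,0,-1, 0,0,-0.1,0,0,0,-1, 0,0,-0.1,0,0,0,-1]' | grep -E "force"; python3 f.py; done
```

```text
contact_force: [-0.6, 0.2, 0.3]
[-0.08  0.36  0.02] [0.21 0.21 0.38] z 39.88 t 12.3
contact_force: [-0.2, -0.2, 0.1]
[-0.18  0.3   0.86] [0.54 0.28 0.38] z 38.92 t 13.0
```

```bash

for i in 1 2; do python3 -m inch '[0,0,-0.03,0,0,0,-1, 0,0,-0.06,0,0,0,-1, 0,0,-0.1,0,0,0,-1, 0,0,-0.1,0,0,0,-1, 0,0,-0.1,0,0,0,-1]' | grep -E "force"; python3 f.py; done
```

```text
contact_force: [-0.2, 0.4, 1.0]
[-0.02  0.23  0.75] [0.16 0.76 0.22] z 37.94 t 13.7
contact_force: [-0.4, -0.2, 1.1]
[0.11 0.01 1.56] [0.36 0.19 0.39] z 36.96 t 14.4
```

Contact with star 1 is clear: the force rises with depth (0.86 → 1.56 N) from a reported z of about 39.5. That puts the deck at a reported z of about 34.5. I'll stroke at z ≈ 36.0, which is 1.5 mm over the deck and presses each star about 3.5 mm.

```bash
cat > p.py <<'E'
from w import *
import sys
where()
Z=float(sys.argv[1]); ds=float(sys.argv[2]); n=int(sys.argv[3])
o=bot.get_obs(); v=o["tool_pos"][:2]-CX; ph=np.arctan2(v[1],v[0])%(2*np.pi); s=120-(ph-np.radians(153.63))*160
from scipy.spatial.transform import Rotation as R
def pose(s,z):
    ph=np.radians(153.63)+(120-s)/160
    return np.array([*(CX+160*np.array([np.cos(ph),np.sin(ph)])),z]),R.from_euler("xyz",[np.pi,0,ph-np.pi/2])
p0,R0=o["tool_pos"],R.from_euler("xyz",o["tcp_rot"])
for k in range(n):
    for i in range(1,6):
        p,r=pose(s+ds*(k+i/5),Z); print(((p-p0)/10).round(2),np.degrees((r*R0.inv()).as_rotvec()).round(1))
    p0,R0=p,r; print()
E
python3 -m inch '[0,0,-0.03,0,0,0,-1, 0,0,-0.06,0,0,0,-1, 0,0,-0.09,0,0,0,-1, 0,0,-0.09,0,0,0,-1, 0,0,-0.09,0,0,0,-1]' | grep -E "force"; python3 p.py 36.0 20 2
```

```text
contact_force: [-0.3, 0.2, 1.2]
t 14.9 s 0.1 rad err 0.14 z 36.04 rot [-1.799e+02 -1.000e-01  1.065e+02] F [-0.3   0.17  1.18] w 0.1 q6 -0.62
[-0.1   0.39 -0.  ] [-0.1 -0.1 -1.3]
[-0.2   0.78 -0.  ] [-0.1 -0.1 -2.8]
[-0.29  1.17 -0.  ] [-0.1 -0.1 -4.2]
[-0.37  1.56 -0.  ] [-0.1 -0.1 -5.6]
[-0.44  1.95 -0.  ] [-0.1 -0.1 -7.1]

[-0.06  0.4   0.  ] [ 0.   0.  -1.4]
[-0.11  0.79  0.  ] [ 0.   0.  -2.9]
[-0.15  1.19  0.  ] [ 0.   0.  -4.3]
[-0.18  1.59  0.  ] [ 0.   0.  -5.7]
[-0.2   1.99  0.  ] [ 0.   0.  -7.2]
```

```bash
python3 -m inch '[-0.1,0.39,0,0,0,-1.3,-1, -0.2,0.78,0,0,0,-2.8,-1, -0.29,1.17,0,0,0,-4.2,-1, -0.37,1.56,0,0,0,-5.6,-1, -0.44,1.95,0,0,0,-7.1,-1]' | grep force; python3 p.py 36 20 2
```

```text
contact_force: [0.0, -0.7, 0.7]
t 15.4 s 20.4 rad err 0.02 z 36.08 rot [-1.799e+02 -1.000e-01  9.930e+01] F [ 0.04 -0.75  0.75] w 0.5 q6 -0.46
[-0.06  0.4  -0.01] [-0.1 -0.1 -1.4]
[-0.11  0.79 -0.01] [-0.1 -0.1 -2.8]
[-0.15  1.19 -0.01] [-0.1 -0.1 -4.3]
[-0.18  1.59 -0.01] [-0.1 -0.1 -5.7]
[-0.2   1.99 -0.01] [-0.1 -0.1 -7.1]

[-0.01  0.4   0.  ] [ 0.   0.  -1.4]
[-0.01  0.8   0.  ] [ 0.   0.  -2.9]
[0.  1.2 0. ] [ 0.   0.  -4.3]
[0.02 1.6  0.  ] [ 0.   0.  -5.7]
[0.05 2.   0.  ] [ 0.   0.  -7.2]
```

```bash
python3 -m inch '[-0.03,0.2,0,0,0,-0.7,-1, -0.06,0.4,0,0,0,-1.4,-1, -0.09,0.6,0,0,0,-2.1,-1, -0.11,0.79,0,0,0,-2.8,-1, -0.13,0.96,0,0,0,-3.4,-1]' | grep force; python3 f.py; python3 - <<'E'
from w import *
im=bot.capture("side")
cv2.imwrite("pics/side10.png",cv2.resize(im[190:300,190:320,::-1],None,fx=5.4,fy=5.4,interpolation=cv2.INTER_NEAREST))
E
python3 p.py 36 20 2
```

```text
contact_force: [0.1, -0.8, 0.9]
[-0.38 -0.06 -0.31] [0.18 0.43 0.3 ] z 36.04 t 16.1
t 16.15 s 30.0 rad err 0.03 z 36.07 rot [-1.799e+02 -1.000e-01  9.590e+01] F [ 0.23  0.35 -0.08] w 0.7 q6 -0.38
[-0.03  0.4  -0.01] [-0.1 -0.1 -1.5]
[-0.06  0.8  -0.01] [-0.1 -0.1 -2.9]
[-0.07  1.2  -0.01] [-0.1 -0.1 -4.3]
[-0.08  1.6  -0.01] [-0.1 -0.1 -5.8]
[-0.08  2.   -0.01] [-0.1 -0.1 -7.2]

[0.01 0.4  0.  ] [ 0.   0.  -1.4]
[0.04 0.8  0.  ] [ 0.  -0.  -2.9]
[0.07 1.2  0.  ] [ 0.   0.  -4.3]
[0.12 1.6  0.  ] [ 0.   0.  -5.7]
[0.17 1.99 0.  ] [ 0.   0.  -7.2]
```

View pics/side10.png

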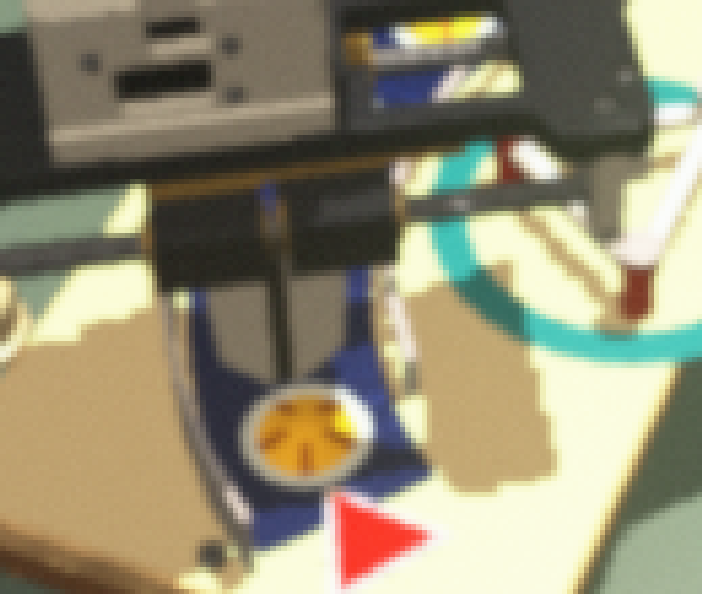

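Star 1 is back up and the fingertips are between the guides in gap 1–2, with roughly zero force. On to star 2.

```bash
python3 -m inch '[-0.03,0.4,0,0,0,-1.5,-1, -0.06,0.8,0,0,0,-2.9,-1, -0.07,1.2,-0.01,0,0,-4.3,-1, -0.08,1.6,-0.01,0,0,-5.8,-1, -0.08,2.0,-0.01,0,0,-7.2,-1]' | grep -E 'force'; python3 p.py 36 20 1
```

```text
contact_force: [0.0, -1.3, 1.5]
t 16.65 s 49.8 rad err -0.26 z 36.2 rot [-180.    -0.    88.6] F [ 0.03 -1.26  1.46] w 0.5 q6 -0.22
[-0.01  0.4  -0.02] [-0.  -0.  -1.3]
[ 0.01  0.8  -0.02] [-0.  -0.  -2.7]
[ 0.04  1.2  -0.02] [-0.  -0.  -4.1]
[ 0.09  1.6  -0.02] [-0.  -0.  -5.6]
[ 0.14  1.99 -0.02] [-0. -0. -7.]
```

```bash
python3 -m inch '[-0.01,0.4,-0.02,0,0,-1.3,-1, 0.01,0.8,-0.02,0,0,-2.7,-1, 0.04,1.2,-0.02,0,0,-4.1,-1, 0.09,1.6,-0.02,0,0,-5.6,-1, 0.14,1.99,-0.02,0,0,-7.0,-1]' | grep -E 'force'; python3 p.py 36 20 1
```

```text
contact_force: [0.2, -0.4, 2.4]
t 17.15 s 69.6 rad err -0.36 z 36.27 rot [-180.    -0.    81.6] F [ 0.19 -0.43  2.41] w 0.8 q6 -0.06
[ 0.03  0.4  -0.03] [-0.   0.  -1.3]
[ 0.1   0.79 -0.03] [-0.   0.  -2.7]
[ 0.18  1.18 -0.03] [-0.   0.  -4.2]
[ 0.27  1.57 -0.03] [-0.   0.  -5.6]
[ 0.38  1.96 -0.03] [-0.  0. -7.]
```

```bash
python3 -m inch '[0.03,0.4,-0.03,0,0,-1.3,-1, 0.1,0.79,-0.03,0,0,-2.7,-1, 0.18,1.18,-0.03,0,0,-4.2,-1, 0.27,1.57,-0.03,0,0,-5.6,-1, 0.38,1.96,-0.03,0,0,-7.0,-1]' | grep -E 'force'; python3 f.py; python3 p.py 36 20 1
```

```text
contact_force: [0.5, 0.5, -0.2]
[0.27 0.4  0.03] [0.61 0.12 0.25] z 35.95 t 17.85
t 17.85 s 89.5 rad err -0.05 z 35.93 rot [-180.    -0.    74.6] F [1.15 0.34 0.04] w 0.4 q6 0.1
[0.11 0.39 0.01] [-0.   0.  -1.5]
[0.23 0.77 0.01] [-0.   0.  -2.9]
[0.36 1.14 0.01] [-0.   0.  -4.3]
[0.5  1.52 0.01] [-0.   0.  -5.8]
[0.65 1.89 0.01] [-0.   0.  -7.2]
```

Force is zero in gap 2–3, so both stars are up. On to star 3.

```bash
python3 -m inch '[0.11,0.39,0,0,0,-1.5,-1, 0.23,0.77,0,0,0,-2.9,-1, 0.36,1.14,0,0,0,-4.3,-1, 0.5,1.52,0,0,0,-5.8,-1, 0.65,1.89,0,0,0,-7.2,-1]' | grep -E 'force'; python3 p.py 36 20 1
```

```text
contact_force: [-0.3, -0.8, 1.3]
t 18.35 s 109.1 rad err -0.17 z 36.05 rot [180.    0.   67.4] F [-0.34 -0.81  1.3 ] w 0.7 q6 0.27
[ 0.14  0.37 -0.  ] [ 0.   0.  -1.3]
[ 0.31  0.74 -0.  ] [ 0.   0.  -2.7]
[ 0.48  1.1  -0.  ] [ 0.   0.  -4.1]
[ 0.67  1.45 -0.  ] [ 0.   0.  -5.6]
[ 0.86  1.8  -0.  ] [ 0.  0. -7.]
```

```bash
python3 -m inch '[0.14,0.37,0,0,0,-1.3,-1, 0.31,0.74,0,0,0,-2.7,-1, 0.48,1.1,0,0,0,-4.1,-1, 0.67,1.45,0,0,0,-5.6,-1, 0.86,1.8,0,0,0,-7.0,-1]' | grep -E 'force'; python3 p.py 36 21 1
```

```text
contact_force: [-0.4, -0.8, 2.6]
t 18.85 s 128.8 rad err -0.27 z 36.19 rot [180.    0.   60.3] F [-0.41 -0.76  2.55] w 0.7 q6 0.42
[ 0.19  0.38 -0.02] [ 0.   0.  -1.4]
[ 0.41  0.73 -0.02] [ 0.   0.  -2.9]
[ 0.64  1.08 -0.02] [ 0.   0.  -4.4]
[ 0.88  1.43 -0.02] [ 0.   0.  -5.9]
[ 1.13  1.77 -0.02] [ 0.   0.  -7.4]
```

```bash
python3 -m inch '[0.19,0.38,-0.02,0,0,-1.4,-1, 0.41,0.73,-0.02,0,0,-2.9,-1, 0.64,1.08,-0.02,0,0,-4.4,-1, 0.88,1.43,-0.02,0,0,-5.9,-1, 1.13,1.77,-0.02,0,0,-7.4,-1]' | grep -E 'force'; python3 f.py; python3 - <<'E'
from w import *
for n in ("top","side"):
    im=bot.capture(n); cv2.imwrite(f"pics/{n}11.png",cv2.resize(im[130:310,190:410,::-1],None,fx=3.5,fy=3.2,interpolation=cv2.INTER_CUBIC))
E
python3 p.py 36 20 1
```

```text
contact_force: [0.0, -1.0, 0.7]
[-0.25  0.03  0.11] [0.24 0.55 0.19] z 36.0 t 19.55
t 19.65 s 149.6 rad err -0.02 z 35.97 rot [180.   0.  53.] F [-0.36 -0.2   0.52] w 0.6 q6 0.59
[0.24 0.32 0.  ] [ 0.  -0.  -1.3]
[0.5  0.63 0.  ] [ 0.  -0.  -2.8]
[0.76 0.93 0.  ] [ 0.  -0.  -4.2]
[1.02 1.23 0.  ] [ 0.  -0.  -5.6]
[1.3  1.52 0.  ] [ 0.  -0.  -7.1]
```

View pics/side11.png

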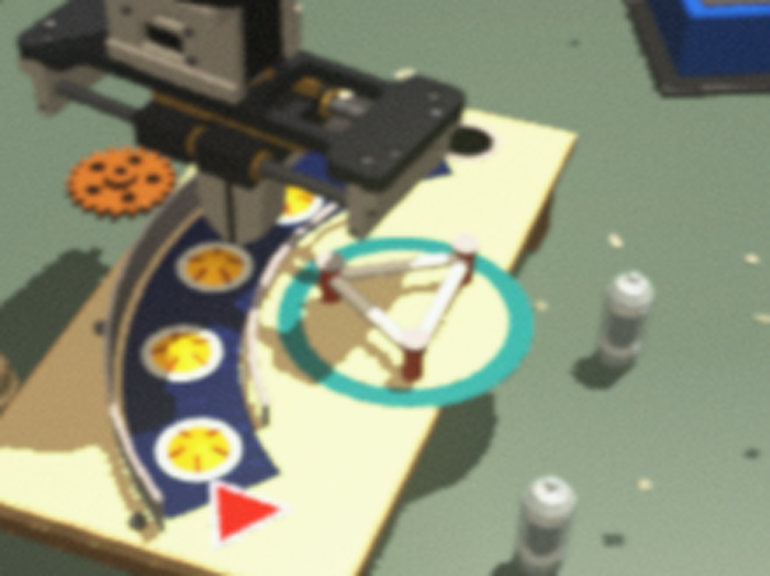

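View pics/top11.png

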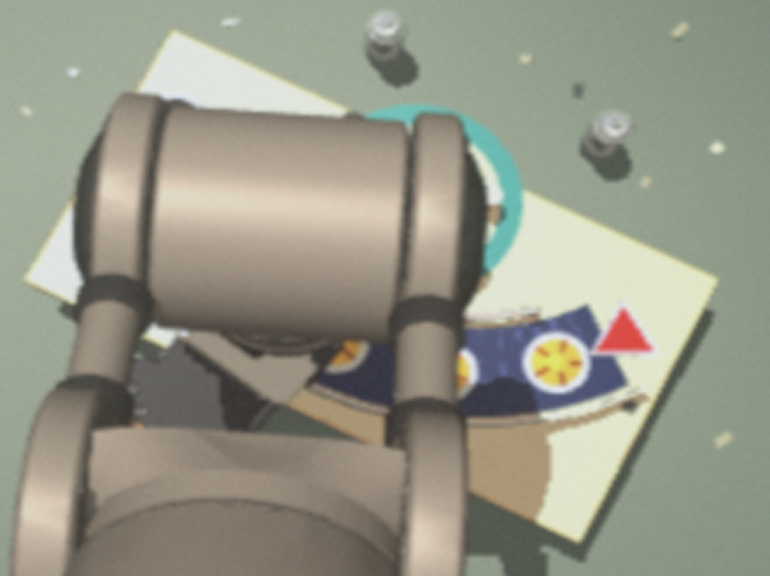

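The side view shows stars 1–3 up at crop (197,448), (182,352) and (215,268). The shut fingertips are low in gap 3–4 at (235,238), and the loose parts are untouched. On to star 4.

```bash
python3 -m inch '[0.24,0.32,0,0,0,-1.3,-1, 0.5,0.63,0,0,0,-2.8,-1, 0.76,0.93,0,0,0,-4.2,-1, 1.02,1.23,0,0,0,-5.6,-1, 1.3,1.52,0,0,0,-7.1,-1]' | grep -E 'force'; python3 p.py 36 20 1
```

```text
contact_force: [-0.9, -0.5, 1.9]
t 20.15 s 169.5 rad err 0.02 z 36.03 rot [1.80e+02 1.00e-01 4.57e+01] F [-0.87 -0.54  1.94] w 0.6 q6 0.74
[ 0.28  0.28 -0.  ] [ 0.  -0.  -1.3]
[ 0.57  0.56 -0.  ] [ 0.  -0.  -2.7]
[ 0.87  0.83 -0.  ] [ 0.  -0.  -4.1]
[ 1.17  1.09 -0.  ] [ 0.  -0.  -5.6]
[ 1.48  1.34 -0.  ] [ 0. -0. -7.]
```

```bash
python3 -m inch '[0.28,0.28,0,0,0,-1.3,-1, 0.57,0.56,0,0,0,-2.7,-1, 0.87,0.83,0,0,0,-4.1,-1, 1.17,1.09,0,0,0,-5.6,-1, 1.48,1.34,0,0,0,-7.0,-1]' | grep -E 'force'; python3 p.py 36 20 1
```

```text
contact_force: [-0.6, -1.2, 2.0]
t 20.65 s 189.8 rad err -0.06 z 36.08 rot [1.80e+02 1.00e-01 3.86e+01] F [-0.63 -1.16  1.98] w 0.2 q6 0.89
[ 0.31  0.25 -0.01] [ 0.  -0.  -1.4]
[ 0.63  0.49 -0.01] [ 0.  -0.  -2.9]
[ 0.96  0.72 -0.01] [ 0.  -0.  -4.3]
[ 1.29  0.94 -0.01] [ 0.  -0.  -5.7]
[ 1.63  1.15 -0.01] [ 0.  -0.  -7.2]
```

```bash
python3 -m inch '[0.31,0.25,-0.01,0,0,-1.4,-1, 0.63,0.49,-0.01,0,0,-2.9,-1, 0.96,0.72,-0.01,0,0,-4.3,-1, 1.29,0.94,-0.01,0,0,-5.7,-1, 1.63,1.15,-0.01,0,0,-7.2,-1]' | grep -E 'force'; python3 f.py; python3 p.py 36 20 1
```

```text
contact_force: [-0.7, -0.7, 0.1]
[ 0.21 -0.02 -0.15] [0.56 0.14 0.25] z 35.87 t 21.35
t 21.35 s 209.7 rad err 0.06 z 35.85 rot [1.80e+02 1.00e-01 3.15e+01] F [-0.4  -0.06 -0.55] w 0.4 q6 1.04
[0.35 0.2  0.02] [ 0.  -0.1 -1.4]
[0.7  0.4  0.02] [ 0.  -0.1 -2.8]
[1.05 0.58 0.02] [ 0.  -0.1 -4.3]
[1.41 0.76 0.02] [ 0.  -0.1 -5.7]
[1.77 0.93 0.02] [ 0.  -0.1 -7.1]
```

Force is zero in gap 4–5. On to star 5.

```bash
python3 -m inch '[0.35,0.2,0.01,0,0,-1.4,-1, 0.7,0.4,0.01,0,0,-2.8,-1, 1.05,0.58,0.01,0,0,-4.3,-1, 1.41,0.76,0.01,0,0,-5.7,-1, 1.77,0.93,0.01,0,0,-7.1,-1]' | grep -E 'force'; python3 p.py 36 10 1
```

```text
contact_force: [-1.5, 0.2, 2.2]
t 21.85 s 230.0 rad err 0.05 z 35.99 rot [-1.80e+02  1.00e-01  2.42e+01] F [-1.5   0.16  2.18] w 0.4 q6 1.18
[0.18 0.08 0.  ] [ 0.  -0.1 -0.7]
[0.37 0.16 0.  ] [ 0.  -0.1 -1.4]
[0.55 0.23 0.  ] [ 0.  -0.1 -2.1]
[0.74 0.31 0.  ] [ 0.  -0.1 -2.9]
[0.93 0.38 0.  ] [ 0.  -0.1 -3.6]
```

```bash
python3 -m inch '[0.18,0.08,0,0,0,-0.7,-1, 0.37,0.16,0,0,0,-1.4,-1, 0.55,0.23,0,0,0,-2.1,-1, 0.74,0.31,0,0,0,-2.9,-1, 0.93,0.38,0,0,0,-3.6,-1]' | grep -E 'force'; python3 f.py; python3 p.py 36 10 1
```

```text
contact_force: [-1.1, -0.2, 2.0]
[-0.75  0.61  1.58] [0.31 0.11 0.23] z 36.05 t 22.55
t 22.55 s 240.4 rad err -0.04 z 36.09 rot [180.    0.   20.6] F [-0.48  0.72  1.71] w 0.5 q6 1.25
[ 0.19  0.07 -0.01] [ 0.  -0.  -0.8]
[ 0.38  0.14 -0.01] [ 0.  -0.  -1.6]
[ 0.56  0.2  -0.01] [ 0.  -0.  -2.3]
[ 0.75  0.27 -0.01] [ 0. -0. -3.]
[ 0.95  0.32 -0.01] [ 0.  -0.  -3.7]
```

I'm on star 5 with a steady 1.6 N, which is about 3 mm down. Now I'll lift straight up and clear.

```bash
python3 -m inch '[0,0,0.3,0,0,0,-1, 0,0,0.8,0,0,0,-1, 0,0,1.8,0,0,0,-1, 0,0,3.2,0,0,0,-1, 0,0,5,0,0,0,-1]'; python3 -m inch '[0,0,2.5,0,0,0,-1, 0,0,5,0,0,0,-1, 0,0,7.5,0,0,0,-1, 0,0,10,0,0,0,-1, 0,0,10,0,0,0,-1]';python3 -m inch '[-3,0,0,0,0,0,-1, -6,0,0,0,0,0,-1, -9,0,0,0,0,0,-1, -12,0,0,0,0,0,-1, -12,0,0,0,0,0,-1]'; python3 -m inch '[0,0,0,0,0,0,-1, 0,0,0,0,0,0,-1, 0,0,0,0,0,0,-1, 0,0,0,0,0,0,-1, 0,0,0,0,0,0,-1]'; python3 - <<'E'
from w import *
for n in ("top","side"):
    im=bot.capture(n); cv2.imwrite(f"pics/{n}12.png",im[:,:,::-1])
where()
E
```

```text
time: 23.05
tool_pos: [614.5, 97.7, 87.1]
tcp_rot: [-3.142, 0.001, 0.36]
contact_force: [0.1, 0.4, 0.5]
grip_width: 0.8
time: 23.55
tool_pos: [616.6, 97.8, 192.6]
tcp_rot: [3.139, -0.007, 0.36]
contact_force: [0.5, 0.3, 0.0]
grip_width: 0.6
time: 24.05
tool_pos: [493.1, 98.0, 192.7]
tcp_rot: [3.14, -0.005, 0.361]
contact_force: [-0.5, 0.4, 0.8]
grip_width: 0.5
time: 24.55
tool_pos: [493.4, 98.0, 192.5]
tcp_rot: [3.14, -0.005, 0.361]
contact_force: [-0.4, -0.9, -0.6]
grip_width: 0.6
t 24.65 s 158.6 rad err 72.52 z 192.53 rot [179.9  -0.3  20.7] F [-0.83 -1.27 -0.08] w 0.3 q6 1.25
```

View pics/side12.png

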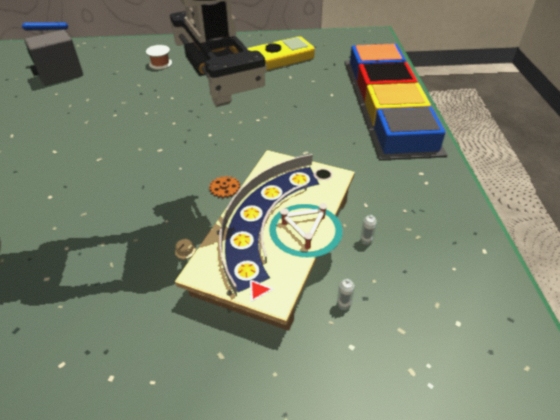

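View pics/top12.png

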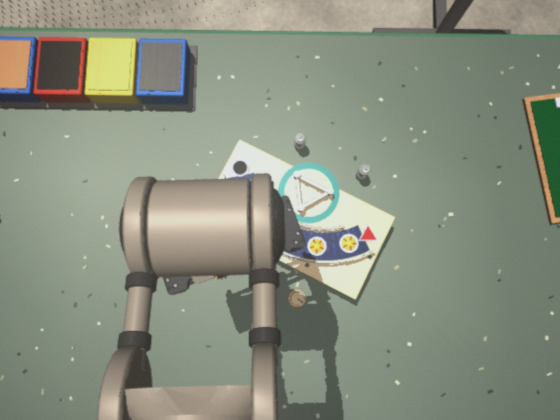

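The side view shows all five stars up. The tubes (369,229) and (345,294), knob (184,248) and wheel (225,187) are where they started, and the hand is high and clear. Handing in.

```bash
python3 -c "
from plant import bot
print(bot.close_job())"
```

```text
the job is handed in; nothing more can be done
None
```

I stroked the shut fingertips along the lane over all five stars in order, without lifting off between them, and handed the job in at about 24.7 s. No verdict is reported, so the results below are from my own readings.

- **Tip height:** the reported tool height did not match the real one. The fingertips were about 23.5 mm higher than reported. I saw this in the side picture, and it was confirmed when star 1 was only felt at a reported z of about 39.5 mm. I corrected for it and stroked at a reported 36.0 mm, about 1.5 mm above the deck. That correction is good to roughly 0.5 mm.
- **Presses:** the upward force was about 1.2–2.6 N near each star, which fits about 3 mm of press, and about zero at every stop between stars. The largest force I read was about 2.7 N. I had no direct reading of the switches or how far each star went down.
- **Final check:** the last side picture shows all five stars up and the tubes, knob and counter wheel in their starting places by eye. The hand is clear, high above the bench.
- **Small disagreement:** the two cameras placed the stars about 2.5 mm apart, so I used the average. I measured no more than 0.4 mm off the lane's centre line during the stroke.

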